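Pack and cover the sample carrier

ROBOT

A 6-joint arm with a two-finger parallel gripper is mounted at the origin on the work surface. World frame = base frame: x ahead of the robot, y to its left, z up, the work surface at z = 0. Lengths are in m, angles in rad, forces in N, time in s.
With the tool pointing down it reaches from about 0.3 to 0.775 m from the base axis. Payload 14.6 kg.
Tool frame: the origin (TCP) lies at the very end of the fingers, on their centre line; the grasp point (between the pads) lies 19 mm behind it (ctrl.hold_point_z is the z of the grasp point in the tool frame, in m); z points along the fingers, y is the direction in which the jaws open and shut (so a half turn about z gives the same grasp; the last joint's range is limited). The gripper opens to 94 mm and grips with 3 to 60 N. Pads are 16 mm wide; open, the fingers measure 119 mm over their backs; the gripper's body (75 mm by 177 mm) begins 78 mm behind the grasp point.
Start: joints at [1.191, 0.3, 1.521, -0, 1.321, -0.067], TCP at [0.169, 0.523, 0.205] pointing down, gripper open.
Joint ranges: [-3.03, 3.03], [-0.79, 2.21], [0.23, 2.52], [-1.04, 4.18], [0, 3.07], [-2.55, 2.55]. Speed limits (rad/s): [2.22, 2.22, 2.57, 3.14, 3.14, 3.14].

INTERFACE

Orientations are given as [roll, pitch, yaw] about the fixed x, y, z axes, in that order (R = Rz(yaw) Ry(pitch) Rx(roll)).
In Python, from station import ctrl, cams, hand_in gives the robot as it stands.
- The arm moves only by the tool servo_tool, never from a script. Its argument "rows" is a list of rows, each a list of 7 numbers: the shift along the world's x, y, z in m, then the turn, a rotation vector about the world's x, y, z in rad, then the gripper command: -1 is shut, 1 is fully open, values between are in proportion. A call has exactly 8 rows; each row is the pose to reach, as a shift and turn from the pose measured when the call began; what a row does not reach only later rows make up. A row lasts 1/12 s, in which the tool goes at most 41.7 mm and 7.16 degrees, less where a joint would pass 70% of its speed; a pose out of reach is approached as far as the arm can. A call with a gripper value outside its range is refused whole. The fingers move at their own pace and stop on an object; "newtons" is the grip in N (left out, the last holds). Time passes only in rows, so rows that repeat a pose let the fingers close, or fill a call up. It gives the time, the measured TCP pose, the force and the opening at its end, in the units of the state.
- ctrl.get_obs(): the state, without advancing time (a new reading comes with each control period).
- cams.camera(name): name is "side" or "top"; returns a dict with "image" (420x560x3 uint8, red, green, blue), "depth" (420x560 float32, m along the optical axis (not along the pixel's ray), 0 where there is no reading), "fx", "fy", "cx", "cy" (pixels), "rvec" (rotation vector, rad) and "tvec" (3), from world to camera coordinates, as OpenCV has them. Camera axes: x right, y down, z forward; pixel columns grow to the right and rows downward; lengths in m; the calibration is good to about 2 mm. A picture is of the moment at which its call begins.
- hand_in(): hands the job in, once; it reports no verdict.
Trained networks look in a picture, given as the dict that the camera call returned (one of the last four; its "shot" number tells which), for a name from the list of things; names that differ only in an ending like _2 or _b are one class to them, and where a whole thing is asked for, a point or a joint stands for the part that bears it (a point fixed in the world has none). Each returns a list of dicts, best first, with "p" (0 to 1); they miss things now and then, are a little off and sometimes report something else, mostly with a low value. They report only what shows in the picture. A call takes as long as a camera call. They do not tell look-alikes from the thing itself.
- cams.spot_in(picture, name): "box" ([left, top, right, bottom] as shares, 0 to 1, of the picture: columns of its width, rows of its height, round what is visible of it).
- cams.place_of(picture, name): "at" ([column, row] as shares, 0 to 1, of the picture: columns of its width, rows of its height: a listed point, or the origin of a listed thing).
The state is a dict: "time_s": time; "qpos": joint angles; "joint_vel": joint speeds; "tau": joint torques, N m; "ee_pos": TCP position; "eef_rot": TCP orientation; "force": force on the tool from outside, world axes, zero at the start; "moment": the same for the moment, N m; "grip_width": finger opening in m.
Only numpy, scipy, OpenCV 4.12 (cv2) and the standard library are available. Lean on these libraries where they do the work, as an engineer would, in place of code of your own. Each camera call takes 0.05 s, during which the arm holds its last target.

TASK

Pack the three sample jars for transport: set them upright in the grey divided carrier, one per cell, without dropping or tipping them. Then slide the flat metal cover along its rest until it overhangs the end, take it there by its sides, and set it down level and square across the carrier's two tall ends, centred over the jars. Leave the other things on the counter where they are.

Things in the scene. Friction and masses are not known exactly. Their poses are not given: they have to be found in the camera images.
- jar_a_mid (a point): one of three alike sample jars: upright straight cylinder, 38 mm diameter, 85 mm tall, clear with a blank paper band and a white screw lid of the same width as the body (top 20 mm); 50 to 120 g, stands loose on the counter. Point: on its axis, half-way up (42.5 mm above its foot); z is its upward axis
- jar_b_mid (a point): one of three alike sample jars: upright straight cylinder, 38 mm diameter, 85 mm tall, clear with a blank paper band and a white screw lid of the same width as the body (top 20 mm); 50 to 120 g, stands loose on the counter. Point: on its axis, half-way up (42.5 mm above its foot); z is its upward axis
- jar_c_mid (a point): one of three alike sample jars: upright straight cylinder, 38 mm diameter, 85 mm tall, clear with a blank paper band and a white screw lid of the same width as the body (top 20 mm); 50 to 120 g, stands loose on the counter. Point: on its axis, half-way up (42.5 mm above its foot); z is its upward axis
- crate: grey divided carrier, fixed, 170 (x) by 58 (y) mm; origin: centre of its underside, x along the row, z up. 3 cells, each 50 x 50 mm inside, centres at x = -54, 0, +54 mm, y = 0; floor 4 mm thick. Long sides and dividers are 4 mm thick, 40 mm high; the end walls (6 mm thick, at x = -82 and +82) are 95 mm high, 6 mm above a seated jar's top. Looks the same turned half round
- rest: steel rest for the cover, fixed: block 190 (x) by 82 (y) mm, 45 mm high, with a rail 6 mm wide and 6 mm high along each long side; the 70 mm wide channel between them is open at both ends, its floor 45 mm above the origin. Origin: centre of the underside; x along the channel, roughly away from the robot, z up. Slide the cover out at the +x end
- cover_mid (a point): cover: flat aluminium plate 190 (x) by 66 (y) by 6 mm, about 110 g, loose in the rest's channel, flush with the rails: its sides can be gripped only where it overhangs; its ends are bare and can be pushed. Point: centre of the plate, mid-thickness; x along its length, z up. Looks the same turned half round. Beyond about 85 mm of overhang it would tip off
- pump_bottle_mid (a point): bystander: blue pump bottle, 68 mm diameter, 184 mm tall, upright; point on its axis 90 mm up
- tape_roll_mid (a point): bystander: cardboard tape roll lying flat, 90 mm outside, 45 mm high; point at its centre
- tub_mid (a point): bystander: yellow tub with white lid, 104 mm across, 118 mm high, upright; point on its axis 55 mm up
Not all that is in view belongs to the job. What is shaped like the part that bears jar_a_mid but black or blue is not meant. Leave any pink look-alike of the crate alone.

How it is judged:
On the way, in this order (a step that is already met when the one before it is completed fails the run):
1. all three jars stand in the carrier, one per cell (x of jar_a_mid in the frame of crate between -0.079 and 0.079 m and y of jar_a_mid in the frame of crate between -0.025 and 0.025 m and z of jar_a_mid in the frame of crate between 0.0425 and 0.0505 m and angle between each of jar_a_mid, jar_b_mid, jar_c_mid's own z axis and vertical below 0.12 rad and x of jar_b_mid in the frame of crate between -0.079 and 0.079 m and y of jar_b_mid in the frame of crate between -0.025 and 0.025 m and z of jar_b_mid in the frame of crate between 0.0425 and 0.0505 m and x of jar_c_mid in the frame of crate between -0.079 and 0.079 m and y of jar_c_mid in the frame of crate between -0.025 and 0.025 m and z of jar_c_mid in the frame of crate between 0.0425 and 0.0505 m and horizontal distance between jar_a_mid and jar_b_mid above 0.036 m and horizontal distance between each of jar_b_mid, jar_a_mid and jar_c_mid above 0.036 m), for 0.2 s.
2. the cover, still lying on its rest, overhangs the rest's +x end by over 22 mm (x of cover_mid in the frame of rest above 0.022 m and y of cover_mid in the frame of rest between -0.01 and 0.01 m and z of cover_mid in the frame of rest between 0.045 and 0.052 m and angle between cover_mid's own z axis and vertical below 0.06 rad), for 0.2 s.
At the end, for the whole second after the job is handed in: Each jar stands upright (within 7 degrees) on the floor of its own cell; the cover lies level (within 3 degrees) on both tall ends of the carrier, its centre within 13 mm along and 12 mm across of the carrier's centre, its length within 8.5 degrees of the carrier's; all released (all of step 1 and x of cover_mid in the frame of crate between -0.013 and 0.013 m and y of cover_mid in the frame of crate between -0.012 and 0.012 m and z of cover_mid in the frame of crate between 0.094 and 0.102 m and angle between cover_mid's own z axis and vertical below 0.05 rad and angle between the x axis of cover_mid and the x axis of crate, either way round below 0.15 rad); the robot touches nothing.
It fails at once if the pump bottle is moved more than 30 mm (distance of pump_bottle_mid from where it was at the start of the episode above 0.03 m).
It fails at once if the tape roll is moved more than 30 mm (distance of tape_roll_mid from where it was at the start of the episode above 0.03 m).
It fails at once if the tub is moved more than 30 mm (distance of tub_mid from where it was at the start of the episode above 0.03 m).
It fails at once if a jar is tipped more than 35 degrees (angle between any of jar_a_mid, jar_b_mid, jar_c_mid's own z axis and vertical above 0.61 rad).
It fails at once if a jar or the cover is dropped (falls free faster than 0.7 m/s, some 25 mm) ((contact force between jar_a and anything else below 0.02 N and linear speed of jar_a above 0.7 m/s) or (contact force between jar_b and anything else below 0.02 N and linear speed of jar_b above 0.7 m/s) or (contact force between jar_c and anything else below 0.02 N and linear speed of jar_c above 0.7 m/s) or (contact force between cover and anything else below 0.02 N and linear speed of cover above 0.7 m/s)).
It also fails if it takes over 72 s, if anything falls off the work surface, if the arm or the gripper's body presses on something with over 40 N, if the wrist force passes 120 N, or if a joint passes its speed limit or range.

## Working session

There is one attempt and no reset: what is moved stays moved. The work goes in short steps, Python scripts to look and compute and a tool call to move; the robot and the scene stay as the last step left them, time stands still between calls to the robot, and variables do not carry over. Pictures are saved under pics/ and viewed, and the job is handed in when it is done.

Besides the shell and the picture viewer there is one more tool, called as a command line: name --pt "numbers of a row" for each row, then --argument value for the rest. servo_tool: Moves the arm, as the interface text tells. Its arguments: {"type":"object","properties":{"rows":{"type":"array"},"newtons":{"type":"number"}},"required":["rows"]}

```bash
ls; mkdir -p pics; cat > h.py <<'E'
import numpy as np, cv2
from station import ctrl, cams
def shot(n,fn=None):
    c=cams.camera(n)
    if fn: cv2.imwrite('pics/'+fn,c['image'][:,:,::-1])
    return c
def world(c,u,v,d=None):
    R=cv2.Rodrigues(np.array(c['rvec'],float))[0];t=np.array(c['tvec'],float).ravel()
    if d is None: d=c['depth'][int(round(v)),int(round(u))]
    p=np.array([(u-c['cx'])/c['fx'],(v-c['cy'])/c['fy'],1])*d
    return R.T@(p-t)
def onz(c,u,v,z):
    R=cv2.Rodrigues(np.array(c['rvec'],float))[0];t=np.array(c['tvec'],float).ravel()
    o=-R.T@t; r=R.T@np.array([(u-c['cx'])/c['fx'],(v-c['cy'])/c['fy'],1])
    return o+r*(z-o[2])/r[2]
def cloud(c):
    R=cv2.Rodrigues(np.array(c['rvec'],float))[0];t=np.array(c['tvec'],float).ravel()
    v,u=np.mgrid[:420,:560]; d=c['depth']
    P=np.stack([(u-c['cx'])/c['fx']*d,(v-c['cy'])/c['fy']*d,d],-1)
    return (P-t)@R
E
python3 - <<'E'
from h import *
for n in('top','side'):
    c=shot(n,n+'0.png')
    R=cv2.Rodrigues(np.array(c['rvec'],float))[0];print(n,-R.T@np.array(c['tvec']).ravel(),c['fx'])
    for nm in ['jar_a_mid','crate','rest','cover_mid','pump_bottle_mid','tape_roll_mid','tub_mid']:
        for r in cams.place_of(c,nm):
            u,v=r['at'][0]*560,r['at'][1]*420
            z={'jar_a_mid':.0425,'crate':0,'rest':0,'cover_mid':.048,'pump_bottle_mid':.09,'tape_roll_mid':.022,'tub_mid':.055}[nm]
            print(nm,round(r['p'],2),round(u),round(v),onz(c,u,v,z).round(3))
print(ctrl.get_obs())
E
```

```text
pics
top [0.4296444  0.0499535  1.25299052] 448.623827529617
jar_a_mid 0.78 208 245 [0.488 0.241 0.042]
jar_a_mid 0.67 177 283 [0.384 0.32  0.042]
jar_a_mid 0.63 211 269 [0.424 0.23  0.042]
crate 0.76 325 295 [ 0.361 -0.079  0.   ]
crate 0.59 302 220 [ 0.567 -0.013  0.   ]
rest 0.8 400 243 [ 0.507 -0.289  0.   ]
cover_mid 0.94 405 242 [ 0.506 -0.288  0.048]
pump_bottle_mid 0.73 252 133 [0.786 0.126 0.09 ]
tape_roll_mid 0.84 207 159 [0.73  0.255 0.022]
tub_mid 0.59 333 148 [ 0.759 -0.094  0.055]
side [ 0.26147483 -0.38123508  0.63028415] 386.5578813002766
jar_a_mid 0.72 195 186 [0.501 0.255 0.042]
jar_a_mid 0.7 131 190 [0.381 0.33  0.042]
jar_a_mid 0.65 167 207 [0.42  0.23  0.042]
crate 0.78 217 341 [ 0.357 -0.074  0.   ]
crate 0.62 289 252 [0.573 0.002 0.   ]
cover_mid 0.67 370 373 [ 0.503 -0.279  0.048]
cover_mid 0.2 288 258 [ 0.539 -0.037  0.048]
pump_bottle_mid 0.59 331 148 [0.794 0.125 0.09 ]
tape_roll_mid 0.59 277 155 [0.732 0.252 0.022]
tub_mid 0.8 394 216 [ 0.771 -0.091  0.055]
{'time_s': 0.8, 'qpos': array([ 1.19142030e+00,  2.99895407e-01,  1.52099073e+00, -8.90835058e-06,
        1.32067022e+00, -6.65984690e-02]), 'joint_vel': array([ 0.00054846, -0.00067991,  0.00038242, -0.00048075, -0.00075302,
       -0.0026521 ]), 'tau': array([ 2.38899564e-03, -5.31632674e+01, -3.52910650e+01,  7.09986594e-02,
        2.12174573e-02, -1.53127507e-05]), 'ee_pos': array([0.16924142, 0.52331598, 0.20545203]), 'eef_rot': array([3.14155700e+00, 1.10281164e-05, 2.82881730e+00]), 'force': array([0.18372293, 0.02800175, 0.20243993]), 'moment': array([ 0.00876451, -0.01670943,  0.03714961]), 'grip_width': 0.0940501674482438}
```

View pics/top0.png

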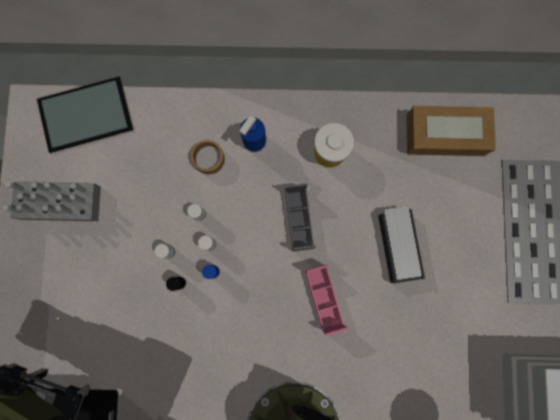

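View pics/side0.png

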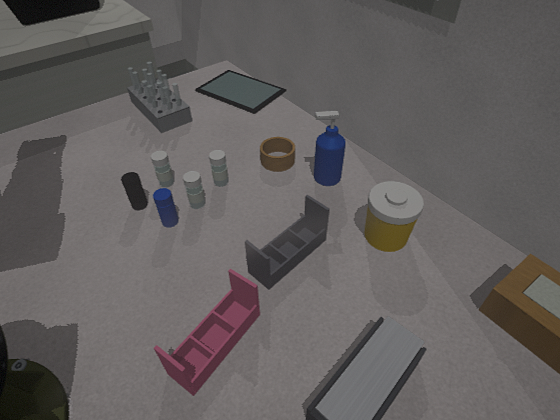

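The top view shows white-lidded jars at (195,211), (206,243) and (163,251). The look-alikes are black at (176,284) and blue at (210,271). The grey carrier is at (298,217), with the pink look-alike at (325,299), and the rest and cover are at (402,244). I'll take the white jars and the grey carrier, and measure them using depth.

```bash
python3 - <<'E'
from h import *
c=shot('top'); P=cloud(c); im=c['image']
cv2.imwrite('pics/crop1.png',cv2.resize(im[180:300,140:340][:,:,::-1],(800,480),interpolation=cv2.INTER_CUBIC))
v,u=np.mgrid[:420,:560]
def nearz(z,tol,u0,u1,v0,v1):
    m=(abs(P[:,:,2]-z)<tol)&(u>=u0)&(u<u1)&(v>=v0)&(v<v1); return m
for (a,b) in [(195,211),(206,243),(163,251),(176,284),(210,271)]:
    m=nearz(.085,.008,a-13,a+13,b-13,b+13); q=P[m]
    if len(q)==0: print('none',P[b,a]);continue
    (x,y),r=cv2.minEnclosingCircle(q[:,:2].astype(np.float32)); print(a,b,len(q),q.mean(0).round(4),'circ',x,y,r)
def rect(m,s):
    q=P[m]; r=cv2.minAreaRect(q[:,:2].astype(np.float32)); print(s,len(q),q.mean(0).round(4),r, q[:,2].min(), q[:,2].max())
rect(nearz(.095,.006,270,330,170,260),'crate ends')
m=nearz(.095,.006,270,330,170,260)
n,l,st,ce=cv2.connectedComponentsWithStats(m.astype(np.uint8))
for i in range(1,n): q=P[l==i]; print(i,len(q),q.mean(0).round(4),q.min(0).round(4),q.max(0).round(4))
rect(nearz(.04,.006,270,330,170,260),'crate low')
g=im.astype(int).mean(2)
m=nearz(.050,.012,370,440,190,300); rect(m,'rest all'); rect(m&(g>120),'cover'); 
for s in [(400,215),(402,240),(405,270),(388,225),(417,260)]: print(s,P[s[1],s[0]].round(4),im[s[1],s[0]])
for s in [(252,130),(333,145),(190,158)]: print(P[s[1],s[0]].round(3))
E
```

```text
195 211 163 [0.5769 0.2731 0.0837] circ 0.5767441987991333 0.2731736898422241 0.0188878383487463
206 243 165 [0.4941 0.2418 0.0839] circ 0.49439772963523865 0.2415965348482132 0.01899678073823452
163 251 168 [0.47   0.3542 0.0837] circ 0.4699670672416687 0.3538798987865448 0.019239356741309166
176 284 173 [0.3864 0.3207 0.0839] circ 0.38599440455436707 0.3215194642543793 0.01913628540933132
210 271 170 [0.4189 0.2293 0.0837] circ 0.41890203952789307 0.2292763888835907 0.018700042739510536
crate ends 110 [ 0.5701 -0.0043  0.0937] ((0.5675874948501587, -0.005339078605175018), (0.17015837132930756, 0.056403063237667084), 8.346063613891602) 0.08940262361116379 0.09832917587602891
1 57 [0.6482 0.0069 0.0936] [ 0.6407 -0.0212  0.0894] [0.6538 0.034  0.0983]
2 53 [ 0.4861 -0.0163  0.0938] [ 0.4798 -0.0437  0.09  ] [0.4912 0.0102 0.0981]
crate low 254 [ 0.572  -0.0045  0.0389] ((0.5667216777801514, -0.004964455962181091), (0.1685159057378769, 0.05802002549171448), 8.285475730895996) 0.034165468536479435 0.045755891483330924
rest all 2327 [ 0.5015 -0.2812  0.0494] ((0.5031434893608093, -0.2817833721637726), (0.19911782443523407, 0.08500896394252777), 10.438130378723145) 0.03810692425045094 0.057421087906108496
cover 1683 [ 0.5063 -0.2811  0.05  ] ((0.5075569152832031, -0.28099700808525085), (0.18922863900661469, 0.06625448912382126), 9.376173973083496) 0.04192896052388156 0.057421087906108496
(400, 215) [ 0.5796 -0.2763  0.0473] [142 142 141]
(402, 240) [ 0.5121 -0.281   0.0466] [144 144 143]
(405, 270) [ 0.4323 -0.2869  0.05  ] [150 149 148]
(388, 225) [ 0.5513 -0.2426  0.0517] [137 136 135]
(417, 260) [ 0.4594 -0.3191  0.0505] [140 140 139]
[0.78  0.124 0.139]
[ 0.751 -0.086  0.115]
[ 0.737  0.309 -0.   ]
```

View pics/crop1.png

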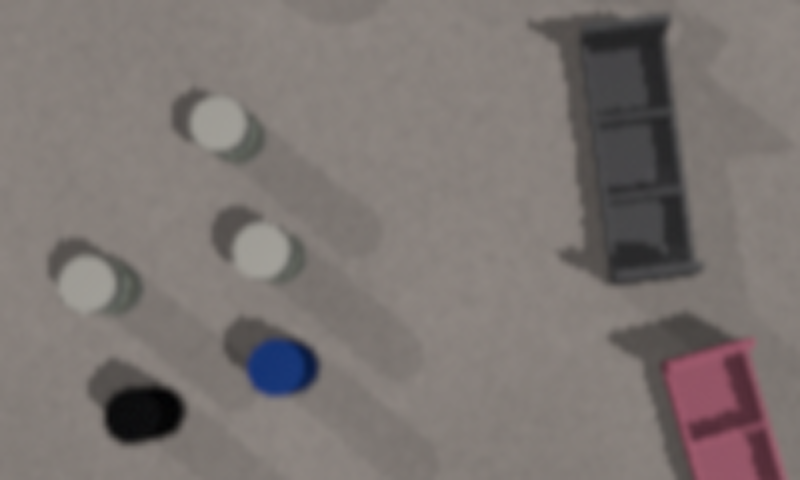

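I'm starting with J3, the jar at (0.470, 0.354), which goes into the near cell. The tool yaw will match the carrier's.

servo_tool --pt "0.04 -0.02 0 0 0 0.06 1" --pt "0.08 -0.045 0 0 0 0.15 1" --pt "0.12 -0.07 0 0 0 0.25 1" --pt "0.16 -0.09 -0.01 0 0 0.35 1" --pt "0.2 -0.11 -0.02 0 0 0.456 1" --pt "0.24 -0.135 -0.03 0 0 0.456 1" --pt "0.275 -0.155 -0.04 0 0 0.456 1" --pt "0.301 -0.169 -0.045 0 0 0.456 1" --newtons 15

```text
time_s: 1.52
ee_pos: [0.4575, 0.3608, 0.1633]
eef_rot: [3.142, 0.0, -2.998]
force: [1.3, 0.4, -0.5]
grip_width: 0.0941
```

servo_tool --pt "0.0125 -0.0068 0 0 0 0 1" --pt "0.0125 -0.0068 -0.02 0 0 0 1" --pt "0.0125 -0.0068 -0.045 0 0 0 1" --pt "0.0125 -0.0068 -0.07 0 0 0 1" --pt "0.0125 -0.0068 -0.095 0 0 0 1" --pt "0.0125 -0.0068 -0.114 0 0 0 1" --pt "0.0125 -0.0068 -0.114 0 0 0 1" --pt "0.0125 -0.0068 -0.114 0 0 0 0"

```text
time_s: 2.18
ee_pos: [0.4698, 0.3539, 0.0491]
eef_rot: [-3.141, -0.001, -2.998]
force: [0.3, 0.9, 1.1]
grip_width: 0.0903
```

servo_tool --pt "0 0 0 0 0 0 -1" --pt "0 0 0 0 0 0 -1" --pt "0 0 0 0 0 0 -1" --pt "0 0 0 0 0 0 -1" --pt "0 0 0 0 0 0 -1" --pt "0 0 0 0 0 0 -1" --pt "0 0 0 0 0 0 -1" --pt "0 0 0 0 0 0 -1"

```text
time_s: 2.85
ee_pos: [0.4698, 0.3539, 0.0492]
eef_rot: [-3.141, -0.001, -2.998]
force: [0.8, 0.1, -0.1]
grip_width: 0.0372
```

servo_tool --pt "0 0 0.01 0 0 0 -1" --pt "0 0 0.03 0 0 0 -1" --pt "0 0 0.06 0 0 0 -1" --pt "0 0 0.09 0 0 0 -1" --pt "0.002 -0.015 0.115 0 0 0 -1" --pt "0.005 -0.04 0.13 0 0 0 -1" --pt "0.008 -0.07 0.13 0 0 0 -1" --pt "0.012 -0.1 0.13 0 0 0 -1"

```text
time_s: 3.52
ee_pos: [0.4819, 0.2532, 0.1809]
eef_rot: [3.141, 0.001, -2.997]
force: [0.4, -0.1, -0.9]
grip_width: 0.0373
```

servo_tool --pt "0.004 -0.035 0 0 0 0 -1" --pt "0.008 -0.075 0 0 0 0 -1" --pt "0.013 -0.115 0 0 0 0 -1" --pt "0.018 -0.155 0 0 0 0 -1" --pt "0.023 -0.195 0 0 0 0 -1" --pt "0.028 -0.232 0 0 0 0 -1" --pt "0.0316 -0.258 0 0 0 0 -1" --pt "0.0316 -0.266 0 0 0 0 -1"

```text
time_s: 4.18
ee_pos: [0.5137, -0.0161, 0.1816]
eef_rot: [-3.141, 0.002, -3.0]
force: [0.0, -0.7, 0.2]
grip_width: 0.037
```

```bash
python3 - <<'E'
from h import *
c=shot('side','s1.png')
print(ctrl.get_obs()['ee_pos'])
E
```

```text
[ 0.51351667 -0.01547994  0.18149453]
```

View pics/s1.png

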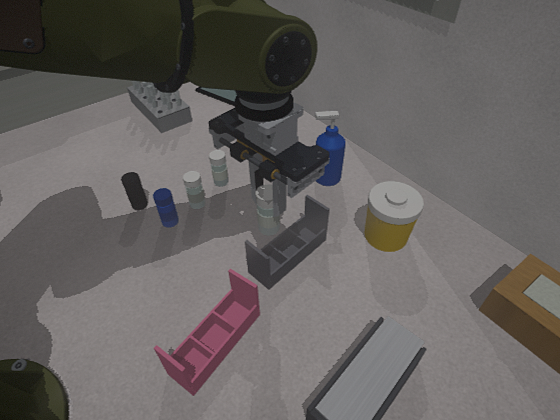

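The jar hangs upright above the near cell at about (265,205). Lowering it now.

servo_tool --pt "0 0.0026 -0.015 0 0 0 -1" --pt "0 0.0026 -0.04 0 0 0 -1" --pt "0 0.0026 -0.065 0 0 0 -1" --pt "0 0.0026 -0.09 0 0 0 -1" --pt "0 0.0026 -0.11 0 0 0 -1" --pt "0 0.0026 -0.12 0 0 0 -1" --pt "0 0.0026 -0.1265 0 0 0 -1" --pt "0 0.0026 -0.1275 0 0 0 -1"

```text
time_s: 4.9
ee_pos: [0.5134, -0.0122, 0.0537]
eef_rot: [3.142, 0.001, -3.0]
force: [0.4, -0.3, 0.3]
grip_width: 0.037
```

servo_tool --pt "0 0 0 0 0 0 -0.1" --pt "0 0 0 0 0 0 0.1" --pt "0 0 0 0 0 0 0.4" --pt "0 0 0 0 0 0 0.4" --pt "0 0 0 0 0 0 0.4" --pt "0 0 0.02 0 0 0 0.5" --pt "0 0 0.05 0 0 0 1" --pt "0 0 0.085 0 0 0 1"

```text
time_s: 5.57
ee_pos: [0.5125, -0.0122, 0.1388]
eef_rot: [3.141, -0.002, -3.0]
force: [-0.5, 0.0, 0.0]
grip_width: 0.0804
```

Next is J2 at (0.494, 0.2417). I'll use a height of 0.16 on the way.

servo_tool --pt "-0.002 0.03 0.02 0 0 0 1" --pt "-0.004 0.07 0.02 0 0 0 1" --pt "-0.008 0.11 0.02 0 0 0 1" --pt "-0.012 0.15 0.02 0 0 0 1" --pt "-0.015 0.19 0.02 0 0 0 1" --pt "-0.0183 0.23 0.02 0 0 0 1" --pt "-0.0183 0.254 0.02 0 0 0 1" --pt "-0.0183 0.254 0.01 0 0 0 1"

```text
time_s: 6.23
ee_pos: [0.4943, 0.246, 0.1504]
eef_rot: [3.14, 0.001, -2.996]
force: [0.5, 0.0, -0.6]
grip_width: 0.0937
```

```bash
python3 - <<'E'
from h import *
c=shot('side','s2.png'); c=shot('top','t2.png')
P=cloud(c)
v,u=np.mgrid[:420,:560]
m=(abs(P[:,:,2]-.087)<.006)&(u>280)&(u<325)&(v>175)&(v<255)
n,l,st,ce=cv2.connectedComponentsWithStats(m.astype(np.uint8))
for i in range(1,n): q=P[l==i]; print(i,len(q),q.mean(0).round(4),cv2.minEnclosingCircle(q[:,:2].astype(np.float32)))
print(ctrl.get_obs()['ee_pos'],ctrl.get_obs()['eef_rot'])
E
```

```text
1 19 [ 0.6486 -0.0073  0.0892] ((0.6469606757164001, -0.005598549731075764), 0.016032544896006584)
2 11 [0.6442 0.0247 0.0886] ((0.6428970694541931, 0.02448952943086624), 0.009460987523198128)
3 1 [0.6508 0.0181 0.0888] ((0.6508252620697021, 0.01810274086892605), 9.999999747378752e-05)
4 1 [0.6502 0.0129 0.0925] ((0.650238573551178, 0.012949814088642597), 9.999999747378752e-05)
5 1 [0.6503 0.0051 0.0929] ((0.6503123044967651, 0.005088608246296644), 9.999999747378752e-05)
6 166 [ 0.5138 -0.013   0.0877] ((0.5140474438667297, -0.01293867826461792), 0.018805338069796562)
7 12 [ 0.487  -0.0251  0.0905] ((0.4870743155479431, -0.0232991985976696), 0.008846401236951351)
8 4 [ 0.4882 -0.039   0.0889] ((0.4887821674346924, -0.0389101579785347), 0.003753245808184147)
9 6 [0.4823 0.0015 0.09  ] ((0.4814811944961548, 0.0010781469754874706), 0.004207620397210121)
10 1 [ 0.4855 -0.0104  0.0922] ((0.48550355434417725, -0.010395367629826069), 9.999999747378752e-05)
[0.49343213 0.24203271 0.14746812] [-3.14156794 -0.00409318 -2.99828997]
```

View pics/s2.png

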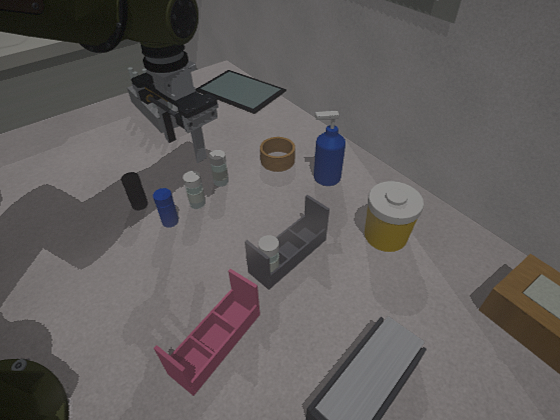

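The first jar is seated upright in the near cell, at (268,250) in the side view, with its lid at z = 0.088. Next I descend on J2.

servo_tool --pt "0.0006 0 -0.02 0 0 0 1" --pt "0.0006 0 -0.045 0 0 0 1" --pt "0.0006 0 -0.07 0 0 0 1" --pt "0.0006 0 -0.09 0 0 0 1" --pt "0.0006 0 -0.0985 0 0 0 1" --pt "0.0006 0 -0.0985 0 0 0 0" --pt "0.0006 0 -0.0985 0 0 0 -1" --pt "0.0006 0 -0.0985 0 0 0 -1"

```text
time_s: 7.0
ee_pos: [0.4949, 0.2419, 0.0505]
eef_rot: [3.141, -0.002, -2.999]
force: [0.2, 0.2, 0.0]
grip_width: 0.0773
```

servo_tool --pt "0 0 0 0 0 0 -1" --pt "0 0 0 0 0 0 -1" --pt "0 0 0 0 0 0 -1" --pt "0 0 0 0 0 0 -1" --pt "0 0 0 0 0 0 -1" --pt "0 0 0 0 0 0 -1" --pt "0 0 0 0 0 0 -1" --pt "0 0 0.005 0 0 0 -1"

```text
time_s: 7.67
ee_pos: [0.4944, 0.2417, 0.0548]
eef_rot: [3.142, -0.004, -2.999]
force: [0.0, -0.3, -0.9]
grip_width: 0.0374
```

servo_tool --pt "0 0 0.03 0 0 0 -1" --pt "0 0 0.06 0 0 0 -1" --pt "0 0 0.095 0 0 0 -1" --pt "0.005 -0.015 0.125 0 0 0 -1" --pt "0.015 -0.045 0.125 0 0 0 -1" --pt "0.025 -0.08 0.125 0 0 0 -1" --pt "0.035 -0.118 0.125 0 0 0 -1" --pt "0.046 -0.157 0.125 0 0 0 -1"

```text
time_s: 8.33
ee_pos: [0.5403, 0.0834, 0.1803]
eef_rot: [3.142, -0.003, -2.998]
force: [0.7, 0.4, -0.9]
grip_width: 0.0375
```

servo_tool --pt "0.01 -0.035 0 0 0 0 -1" --pt "0.02 -0.065 0 0 0 0 -1" --pt "0.0267 -0.084 0 0 0 0 -1" --pt "0.0267 -0.0884 0 0 0 0 -1" --pt "0.0267 -0.0884 0 0 0 0 -1" --pt "0.0267 -0.0884 -0.02 0 0 0 -1" --pt "0.0267 -0.0884 -0.045 0 0 0 -1" --pt "0.0267 -0.0884 -0.07 0 0 0 -1"

```text
time_s: 9.0
ee_pos: [0.5669, -0.0037, 0.11]
eef_rot: [-3.142, -0.002, -2.997]
force: [0.6, 0.3, -2.0]
grip_width: 0.0374
```

servo_tool --pt "0 -0.0013 -0.02 0 0 0 -1" --pt "0 -0.0013 -0.038 0 0 0 -1" --pt "0 -0.0013 -0.05 0 0 0 -1" --pt "0 -0.0013 -0.054 0 0 0 -1" --pt "0 -0.0013 -0.056 0 0 0 -1" --pt "0 -0.0013 -0.056 0 0 0 -1" --pt "0 -0.0013 -0.056 0 0 0 -0.1" --pt "0 -0.0013 -0.056 0 0 0 0.1"

```text
time_s: 9.67
ee_pos: [0.5673, -0.0049, 0.0549]
eef_rot: [-3.141, -0.001, -2.996]
force: [0.0, 0.2, 0.3]
grip_width: 0.0459
```

servo_tool --pt "0 0 0 0 0 0 0.4" --pt "0 0 0 0 0 0 0.4" --pt "0 0 0 0 0 0 0.4" --pt "0 0 0.02 0 0 0 0.5" --pt "0 0 0.05 0 0 0 1" --pt "0 0 0.09 0 0 0 1" --pt "0 0.04 0.1 0 0 0 1" --pt "0 0.08 0.1 0 0 0 1"

```text
time_s: 10.33
ee_pos: [0.5688, 0.0749, 0.159]
eef_rot: [-3.141, 0.006, -3.0]
force: [0.7, 0.7, -0.5]
grip_width: 0.0924
```

Next is J1 at (0.577, 0.273). First a quick check of the second jar.

servo_tool --pt "0.002 0.035 0 0 0 0 1" --pt "0.004 0.075 0 0 0 0 1" --pt "0.006 0.115 0 0 0 0 1" --pt "0.0082 0.155 0 0 0 0 1" --pt "0.0082 0.188 0 0 0 0 1" --pt "0.0082 0.198 0 0 0 0 1" --pt "0.0082 0.198 -0.01 0 0 0 1" --pt "0.0082 0.198 -0.02 0 0 0 1"

```text
time_s: 11.0
ee_pos: [0.577, 0.2724, 0.1382]
eef_rot: [-3.14, 0.006, -2.999]
force: [0.2, 1.0, -0.1]
grip_width: 0.0936
```

```bash
python3 - <<'E'
from h import *
c=shot('side','s3.png'); c=shot('top','t3.png')
P=cloud(c)
for (a,b) in [(305,235),(301,215)]:print(P[b,a])
v,u=np.mgrid[:420,:560]
m=(abs(P[:,:,2]-.087)<.006)&(u>280)&(u<325)&(v>175)&(v<255)
n,l,st,ce=cv2.connectedComponentsWithStats(m.astype(np.uint8))
for i in range(1,n):
  q=P[l==i]
  if len(q)>50: print(i,len(q),q.mean(0).round(4))
print(ctrl.get_obs()['ee_pos'],ctrl.get_obs()['eef_rot'])
E
```

```text
[ 0.51679476 -0.01780927  0.09078251]
[ 0.56935762 -0.00691388  0.08620875]
3 161 [ 0.5661 -0.0053  0.0877]
4 168 [ 0.5138 -0.0129  0.0878]
[0.57633122 0.27093621 0.13632009] [-3.13942169e+00  1.82243936e-03 -3.00134919e+00]
```

View pics/s3.png

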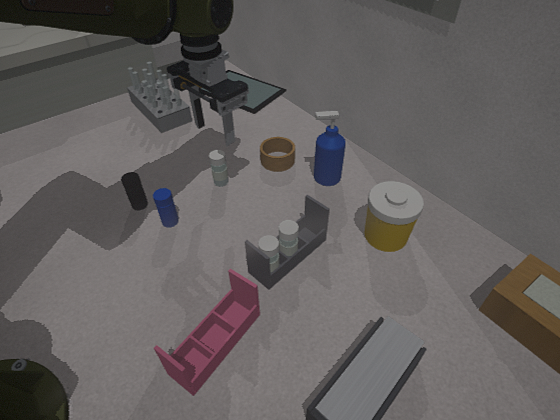

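Two jars are seated upright, at (268,250) and (289,235). Next I take the third, at (219,168).

servo_tool --pt "0.0006 0.002 -0.02 0 0 0 1" --pt "0.0006 0.002 -0.045 0 0 0 1" --pt "0.0006 0.002 -0.065 0 0 0 1" --pt "0.0006 0.002 -0.08 0 0 0 1" --pt "0.0006 0.002 -0.0873 0 0 0 1" --pt "0.0006 0.002 -0.0873 0 0 0 0" --pt "0.0006 0.002 -0.0873 0 0 0 -1" --pt "0.0006 0.002 -0.0873 0 0 0 -1"

```text
time_s: 11.77
ee_pos: [0.5777, 0.2727, 0.0504]
eef_rot: [-3.14, 0.004, -3.002]
force: [-0.6, -0.2, -1.1]
grip_width: 0.0774
```

servo_tool --pt "0 0 0 0 0 0 -1" --pt "0 0 0 0 0 0 -1" --pt "0 0 0 0 0 0 -1" --pt "0 0 0 0 0 0 -1" --pt "0 0 0 0 0 0 -1" --pt "0 0 0 0 0 0 -1" --pt "0 0 0 0 0 0 -1" --pt "0 0 0.005 0 0 0 -1"

```text
time_s: 12.43
ee_pos: [0.5771, 0.2725, 0.0546]
eef_rot: [-3.139, 0.002, -3.002]
force: [-0.3, 0.0, -1.5]
grip_width: 0.0374
```

servo_tool --pt "0 0 0.03 0 0 0 -1" --pt "0 0 0.06 0 0 0 -1" --pt "0 0 0.095 0 0 0 -1" --pt "0.002 -0.015 0.125 0 0 0 -1" --pt "0.008 -0.045 0.125 0 0 0 -1" --pt "0.014 -0.08 0.125 0 0 0 -1" --pt "0.02 -0.118 0.125 0 0 0 -1" --pt "0.026 -0.157 0.125 0 0 0 -1"

```text
time_s: 13.1
ee_pos: [0.6029, 0.1142, 0.1799]
eef_rot: [-3.139, 0.002, -3.001]
force: [0.7, 0.8, -1.5]
grip_width: 0.0373
```

servo_tool --pt "0.006 -0.035 0 0 0 0 -1" --pt "0.012 -0.07 0 0 0 0 -1" --pt "0.0176 -0.1 0 0 0 0 -1" --pt "0.0176 -0.1115 0 0 0 0 -1" --pt "0.0176 -0.1115 0 0 0 0 -1" --pt "0.0176 -0.1115 -0.015 0 0 0 -1" --pt "0.0176 -0.1115 -0.04 0 0 0 -1" --pt "0.0176 -0.1115 -0.065 0 0 0 -1"

```text
time_s: 13.77
ee_pos: [0.6207, 0.004, 0.1149]
eef_rot: [-3.139, 0.004, -3.0]
force: [0.5, 0.2, -2.1]
grip_width: 0.0372
```

servo_tool --pt "0 -0.0013 -0.02 0 0 0 -1" --pt "0 -0.0013 -0.04 0 0 0 -1" --pt "0 -0.0013 -0.053 0 0 0 -1" --pt "0 -0.0013 -0.058 0 0 0 -1" --pt "0 -0.0013 -0.061 0 0 0 -1" --pt "0 -0.0013 -0.061 0 0 0 -1" --pt "0 -0.0013 -0.061 0 0 0 -0.1" --pt "0 -0.0013 -0.061 0 0 0 0.1"

```text
time_s: 14.43
ee_pos: [0.6212, 0.0029, 0.0549]
eef_rot: [-3.139, 0.005, -3.0]
force: [-0.2, 0.2, -0.0]
grip_width: 0.0459
```

servo_tool --pt "0 0 0 0 0 0 0.4" --pt "0 0 0 0 0 0 0.4" --pt "0 0 0 0 0 0 0.4" --pt "0 0 0.02 0 0 0 0.5" --pt "0 0 0.05 0 0 0 0.5" --pt "0 0 0.09 0 0 0 0" --pt "-0.02 -0.03 0.1 0 0 0 -1" --pt "-0.05 -0.06 0.1 0 0 0 -1"

```text
time_s: 15.1
ee_pos: [0.5734, -0.0567, 0.1583]
eef_rot: [-3.137, 0.011, -2.997]
force: [0.4, -0.3, -0.8]
grip_width: 0.0539
```

```bash
python3 - <<'E'
from h import *
c=shot('top','t4.png'); P=cloud(c); g=c['image'].astype(int).mean(2)
cv2.imwrite('pics/t4c.png',cv2.resize(c['image'][190:300,365:445][:,:,::-1],None,fx=5.4,fy=5.4,interpolation=cv2.INTER_CUBIC))
v,u=np.mgrid[:420,:560]
w=(u>372)&(u<432)&(v>198)&(v<290)
m=w&(P[:,:,2]>.035)&(P[:,:,2]<.06)
e=cv2.connectedComponentsWithStats((w&(g>115)&m).astype(np.uint8)); 
i=1+e[2][1:,4].argmax(); mc=e[1]==i
def fit(mm,z,s):
    vv,uu=np.nonzero(mm); q=np.array([onz(c,a,b,z)[:2] for a,b in zip(uu,vv)],np.float32)
    r=cv2.minAreaRect(q); mu=q.mean(0); ev=np.linalg.eigh(np.cov(q.T))[1][:,1]; print(s,len(q),r,'mean',mu,'yaw',np.degrees(np.arctan(ev[1]/ev[0])))
fit(mc,.051,'cover'); fit(m,.051,'rest')
for z in (.051,.045): pass
cc=shot('side','s4.png')
print(ctrl.get_obs()['ee_pos'])
E
```

```text
cover 1752 ((0.5066962838172913, -0.2803645431995392), (0.19125400483608246, 0.06647983193397522), 9.838452339172363) mean [ 0.50588864 -0.28071824] yaw 9.943244687612161
rest 2347 ((0.502946674823761, -0.2794192433357239), (0.19832132756710052, 0.086832195520401), 10.022150993347168) mean [ 0.50115323 -0.28039637] yaw 9.827969961840484
[ 0.56923459 -0.05937792  0.15556789]
```

View pics/t4c.png

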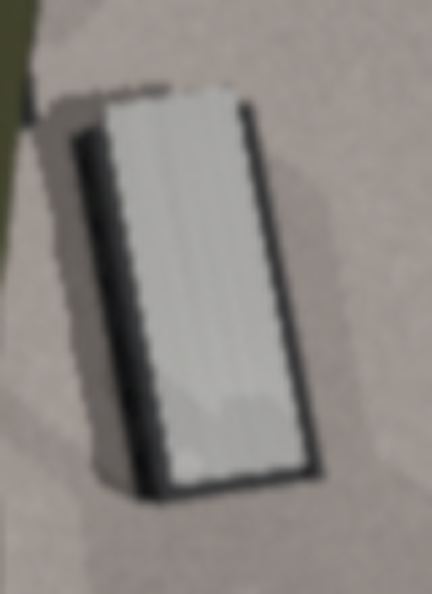

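View pics/s4.png

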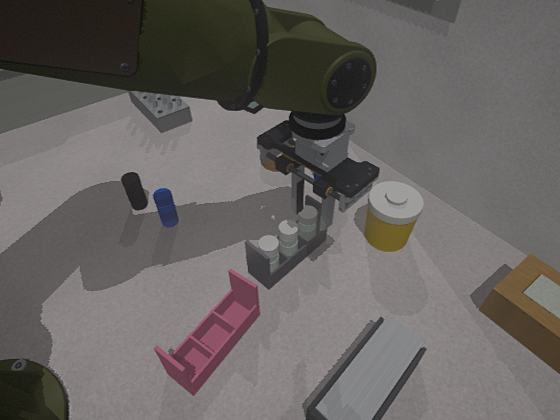

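All three jars are seated. In the side view they are at (268,250), (289,235) and (308,222). The cover centre is about (0.5065, -0.2805) with a yaw of 9.85°. I'm moving to behind its near end with the jaws shut.

servo_tool --pt "-0.02 -0.03 0 0 0 0.014 -1" --pt "-0.045 -0.06 0 0 0 0.028 -1" --pt "-0.07 -0.095 0 0 0 0.028 -1" --pt "-0.095 -0.13 0 0 0 0.028 -1" --pt "-0.12 -0.16 0 0 0 0.028 -1" --pt "-0.145 -0.195 0 0 0 0.028 -1" --pt "-0.17 -0.225 -0.01 0 0 0.028 -1" --pt "-0.184 -0.242 -0.03 0 0 0.028 -1"

```text
time_s: 15.87
ee_pos: [0.3841, -0.3045, 0.1272]
eef_rot: [-3.135, 0.007, -2.976]
force: [0.0, -0.2, 0.1]
grip_width: 0.0004
```

```bash
python3 - <<'E'
from h import *
o=ctrl.get_obs()
for k in('time_s','ee_pos','eef_rot','qpos','grip_width'):print(k,o[k])
E
```

```text
time_s 15.8667
ee_pos [ 0.38406135 -0.30450163  0.12716856]
eef_rot [-3.13477107  0.00721743 -2.97635855]
qpos [-7.45951118e-01  2.45261133e-01  1.78449024e+00  1.70710546e-03
  1.10202834e+00 -2.48272071e+00]
grip_width 0.00039000336453257295
```

servo_tool --pt "0.0012 0.0029 -0.02 0 0 0.007 -1" --pt "0.0012 0.0029 -0.04 0 0 0.007 -1" --pt "0.0012 0.0029 -0.06 0 0 0.007 -1" --pt "0.0012 0.0029 -0.074 0 0 0.007 -1" --pt "0.0012 0.0029 -0.0795 0 0 0.007 -1" --pt "0.0012 0.0029 -0.0795 0 0 0.007 -1" --pt "0.0012 0.0029 -0.0795 0 0 0.007 -1" --pt "0.0012 0.0029 -0.0795 0 0 0.007 -1"

```text
time_s: 16.53
ee_pos: [0.3858, -0.3019, 0.0486]
eef_rot: [-3.134, 0.008, -2.969]
force: [0.6, 0.4, -0.0]
grip_width: 0.0
```

```bash
python3 - <<'E'
from h import *
c=shot('side','s5.png')
cv2.imwrite('pics/s5c.png',cv2.resize(c['image'][290:420,260:440][:,:,::-1],None,fx=4,fy=4,interpolation=cv2.INTER_CUBIC))
c=shot('top','t5.png')
cv2.imwrite('pics/t5c.png',cv2.resize(c['image'][190:330,345:445][:,:,::-1],None,fx=4,fy=4,interpolation=cv2.INTER_CUBIC))
o=ctrl.get_obs()
for k in('time_s','ee_pos','eef_rot','force'):print(k,o[k])
E
```

```text
time_s 16.6333
ee_pos [ 0.38570994 -0.30190633  0.04858968]
eef_rot [-3.13352493  0.00820257 -2.96932103]
force [ 0.23133638 -0.01864491  0.22627071]
```

View pics/s5c.png

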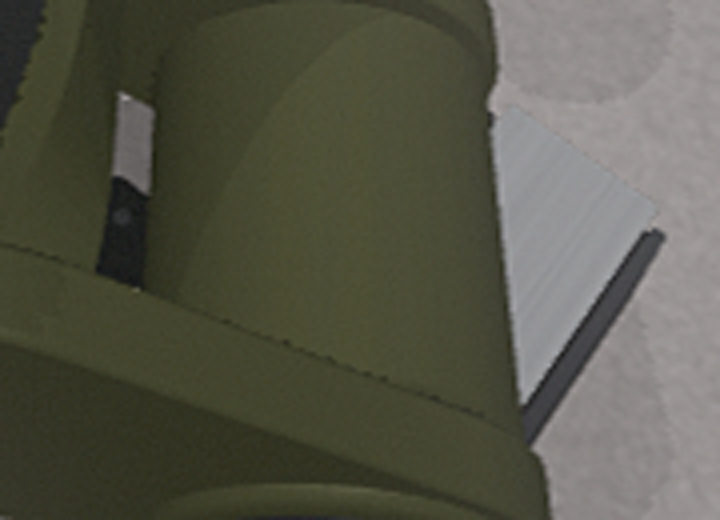

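View pics/t5c.png

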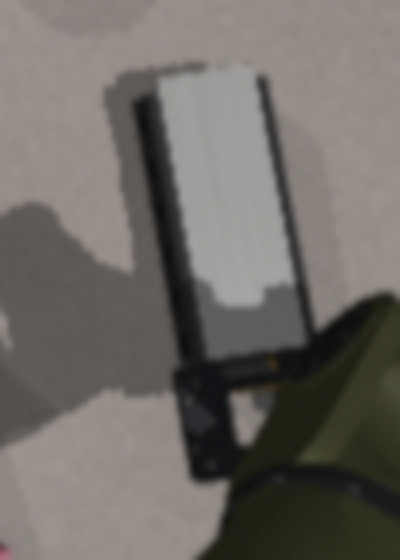

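servo_tool --pt "0.005 0.001 -0.0013 0 0 0 -1" --pt "0.01 0.0017 -0.0013 0 0 0 -1" --pt "0.017 0.003 -0.0013 0 0 0 -1" --pt "0.024 0.0042 -0.0013 0 0 0 -1" --pt "0.031 0.0054 -0.0013 0 0 0 -1" --pt "0.038 0.0066 -0.0013 0 0 0 -1" --pt "0.045 0.0078 -0.0013 0 0 0 -1" --pt "0.05 0.0087 -0.0013 0 0 0 -1"

```text
time_s: 17.3
ee_pos: [0.4366, -0.293, 0.0472]
eef_rot: [-3.134, 0.008, -2.969]
force: [-0.8, -0.3, 1.0]
grip_width: 0.0003
```

```bash
cat > cov.py <<'E'
from h import *
import sys
k=sys.argv[1]
c=shot('top','t%s.png'%k); P=cloud(c); g=c['image'].astype(int).mean(2)
cv2.imwrite('pics/t%sc.png'%k,cv2.resize(c['image'][170:310,345:445][:,:,::-1],None,fx=4,fy=4,interpolation=cv2.INTER_CUBIC))
cc=shot('side','s%s.png'%k)
o=ctrl.get_obs()
for k in('time_s','ee_pos','eef_rot','force'):print(k,o[k])
# far edge of cover
v,u=np.mgrid[:420,:560]
pa=(P-np.array([.5065,-.2805,.048]))@np.array([.9852,.1714,0]); pn=(P-np.array([.5065,-.2805,.048]))@np.array([-.1714,.9852,0])
m=(P[:,:,2]>.044)&(P[:,:,2]<.06)&(abs(pn)<.05)&(g>85)
for lo in np.arange(-.03,.03,.015):
    s=m&(pn>=lo)&(pn<lo+.015); print('strip',round(lo,3),np.sort(pa[s&(pa<.2)])[-3:].round(4))
s=m&(pa>.02)&(pa<.2)
q=P[s][:,:2].astype(np.float32)
print('pn range for pa>.1:',np.percentile(pn[s&(pa>.1)],[1,99]) if (s&(pa>.1)).any() else None, cv2.minAreaRect(q))
E
python3 cov.py 6
```

```text
time_s 17.4
ee_pos [ 0.43647786 -0.29296462  0.04717259]
eef_rot [-3.13349711  0.00838151 -2.96859096]
force [ 0.05218938 -0.22173732 -0.79379352]
strip -0.03 [0.1289 0.1292 0.13  ]
strip -0.015 [0.128  0.1282 0.1296]
strip 0.0 [0.1288 0.1289 0.1301]
strip 0.015 [0.1293 0.1294 0.1301]
pn range for pa>.1: [-0.03343265  0.03208898] ((0.5811842083930969, -0.271711528301239), (0.10995567589998245, 0.078132763504982), 9.747003555297852)
```

View pics/t6c.png

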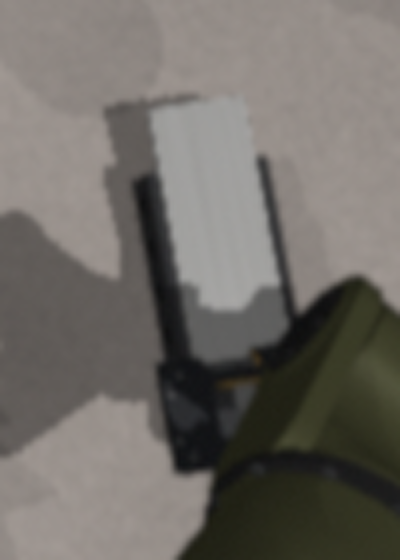

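```bash
python3 - <<'E'
from h import *
c=shot('top')
for (x,y) in [(263,155),(268,160),(140,178),(135,180),(150,176)]:
    u,v=345+x/4-.4,170+y/4-.4
    p=onz(c,u,v,.051)-[.5065,-.2805,.048]
    print(x,y,'pa',p@[.9852,.1714,0],'pn',p@[-.1714,.9852,0])
E
```

```text
263 155 pa 0.08597367784258361 pn -0.03825878856139915
268 160 pa 0.0821193116977096 pn -0.040952107793889025
140 178 pa 0.08310559997656236 pn 0.04652393495793091
135 180 pa 0.08227755390192691 pn 0.050094678553974835
150 176 pa 0.08342543342329549 pn 0.03962354575538447
```

servo_tool --pt "0.005 0.001 0 0 0 0 -1" --pt "0.01 0.0017 0 0 0 0 -1" --pt "0.016 0.0028 0 0 0 0 -1" --pt "0.022 0.0038 0 0 0 0 -1" --pt "0.027 0.0047 0 0 0 0 -1" --pt "0.0296 0.0051 0 0 0 0 -1" --pt "0.0296 0.0051 0 0 0 0 -1" --pt "0.025 0.0043 0 0 0 0 -1"

```text
time_s: 18.12
ee_pos: [0.4614, -0.2886, 0.0471]
eef_rot: [-3.134, 0.008, -2.968]
force: [0.1, -0.3, 0.8]
grip_width: 0.0004
```

servo_tool --pt "-0.006 -0.001 0 0 0 0 -1" --pt "-0.012 -0.002 0 0 0 0 -1" --pt "-0.015 -0.003 0.02 0 0 0 -1" --pt "-0.015 -0.003 0.05 0 0 0 -1" --pt "-0.015 -0.003 0.09 0 0 0 -1" --pt "-0.015 0.02 0.125 0 0 0 0" --pt "-0.015 0.05 0.135 0 0 0 1" --pt "-0.015 0.08 0.135 0 0 0 1"

```text
time_s: 18.78
ee_pos: [0.4465, -0.2087, 0.1853]
eef_rot: [-3.13, 0.013, -2.97]
force: [0.6, 0.7, -0.5]
grip_width: 0.017
```

```bash
python3 cov.py 7
```

```text
time_s 18.8833
ee_pos [ 0.44591391 -0.20615091  0.18295646]
eef_rot [-3.13293316  0.00976068 -2.96616274]
force [-0.07346393  0.23686626 -0.45720229]
strip -0.03 [0.1595 0.1596 0.16  ]
strip -0.015 [0.16   0.1604 0.1606]
strip 0.0 [0.1588 0.1598 0.1604]
strip 0.015 [0.1595 0.1599 0.1602]
pn range for pa>.1: [-0.03269625  0.03179223] ((0.5963108539581299, -0.2694391906261444), (0.14038659632205963, 0.07779783010482788), 9.563557624816895)
```

View pics/t7c.png

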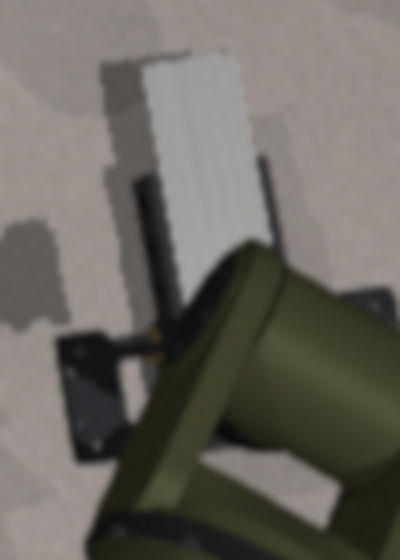

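View pics/s7.png

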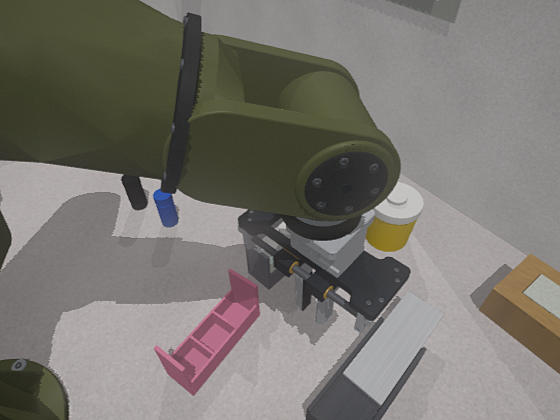

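The cover now overhangs by about 72 mm and still lies in the channel. I'll grip it about 42 mm past its centre, at (0.611, -0.262).

```bash
python3 - <<'E'
from h import *
from scipy.spatial.transform import Rotation as Ro
o=ctrl.get_obs()
A=Ro.from_euler('xyz',o['eef_rot']);B=Ro.from_euler('xyz',[np.pi,0,np.pi+.172])
print((B*A.inv()).as_rotvec(), np.array([.611,-.262,.13])-o['ee_pos'])
E
```

```text
[ 0.00684205  0.01111044 -0.0033876 ] [ 0.16508609 -0.05584909 -0.05295646]
```

servo_tool --pt "0.025 -0.01 0 0.007 0.011 -0.003 1" --pt "0.055 -0.02 0 0.007 0.011 -0.003 1" --pt "0.085 -0.03 0 0.007 0.011 -0.003 1" --pt "0.115 -0.04 -0.01 0.007 0.011 -0.003 1" --pt "0.145 -0.05 -0.03 0.007 0.011 -0.003 1" --pt "0.165 -0.056 -0.045 0.007 0.011 -0.003 1" --pt "0.165 -0.056 -0.053 0.007 0.011 -0.003 1" --pt "0.165 -0.056 -0.053 0.007 0.011 -0.003 1"

```text
time_s: 19.55
ee_pos: [0.6096, -0.2625, 0.1267]
eef_rot: [3.139, -0.004, -2.97]
force: [-0.9, 0.8, -0.6]
grip_width: 0.0783
```

```bash
python3 - <<'E'
from h import *
from scipy.spatial.transform import Rotation as Ro
shot('side','s8.png')
o=ctrl.get_obs()
A=Ro.from_euler('xyz',o['eef_rot']);B=Ro.from_euler('xyz',[np.pi,0,np.pi+.172])
print(o['ee_pos'],o['eef_rot'],o['grip_width'],(B*A.inv()).as_rotvec(), np.array([.611,-.262,.029])-o['ee_pos'])
E
```

```text
[ 0.60969449 -0.26247296  0.12876472] [ 3.14001319e+00 -1.92450878e-03 -2.96967911e+00] 0.0823638414108027 [-1.22686280e-03 -2.16638786e-03  8.79758470e-05] [ 0.00130551  0.00047296 -0.09976472]
```

View pics/s8.png

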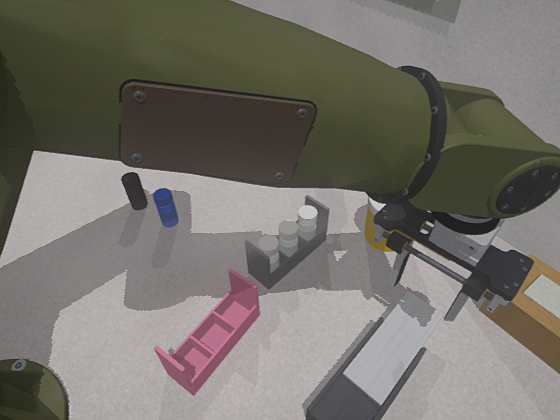

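servo_tool --pt "0.0013 0.0005 0 -0.001 -0.002 0 1" --pt "0.0013 0.0005 -0.01 -0.001 -0.002 0 1" --pt "0.0013 0.0005 -0.03 -0.001 -0.002 0 1" --pt "0.0013 0.0005 -0.05 -0.001 -0.002 0 1" --pt "0.0013 0.0005 -0.07 -0.001 -0.002 0 1" --pt "0.0013 0.0005 -0.09 -0.001 -0.002 0 1" --pt "0.0013 0.0005 -0.0998 -0.001 -0.002 0 1" --pt "0.0013 0.0005 -0.0998 -0.001 -0.002 0 1"

```text
time_s: 20.27
ee_pos: [0.6098, -0.2615, 0.0271]
eef_rot: [3.14, -0.002, -2.97]
force: [-0.7, -0.8, -0.3]
grip_width: 0.0943
```

```bash
python3 cov.py 9
```

```text
time_s 20.3667
ee_pos [ 0.6112078  -0.26213307  0.03002866]
eef_rot [-3.14120242e+00  7.62694060e-04 -2.96969722e+00]
force [ 0.55015163 -0.02581988 -0.41323309]
strip -0.03 []
strip -0.015 [0.1543 0.1567 0.1594]
strip 0.0 [0.1598 0.1604 0.1606]
strip 0.015 [0.1588 0.1603 0.1605]
pn range for pa>.1: [-0.00173374  0.03038447] ((0.6437731981277466, -0.2464289516210556), (0.044963013380765915, 0.03251906484365463), 24.170061111450195)
```

View pics/s9.png

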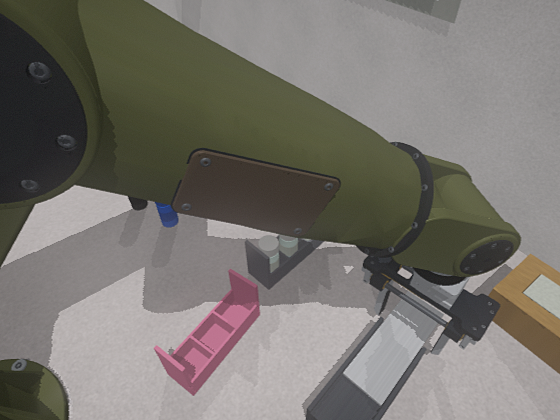

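servo_tool --pt "0 0 -0.001 0 0 0 0.6" --pt "0 0 -0.001 0 0 0 0.4" --pt "0 0 -0.001 0 0 0 0.2" --pt "0 0 -0.001 0 0 0 -1" --pt "0 0 -0.001 0 0 0 -1" --pt "0 0 -0.001 0 0 0 -1" --pt "0 0 -0.001 0 0 0 -1" --pt "0 0 -0.001 0 0 0 -1" --newtons 45

```text
time_s: 21.03
ee_pos: [0.6114, -0.2622, 0.0293]
eef_rot: [-3.141, 0.001, -2.97]
force: [0.7, 0.3, 3.1]
grip_width: 0.0652
```

servo_tool --pt "0 0 0 0 0 0 -1" --pt "0 0 0 0 0 0 -1" --pt "0 0 0.005 0 0 0 -1" --pt "0 0 0.012 0 0 0 -1" --pt "0 0 0.022 0 0 0 -1" --pt "0 0 0.035 0 0 0 -1" --pt "0 0 0.05 0 0 0 -1" --pt "0 0 0.06 0 0 0 -1"

```text
time_s: 21.7
ee_pos: [0.6119, -0.2624, 0.092]
eef_rot: [-3.14, 0.003, -2.97]
force: [0.3, -1.0, -0.4]
grip_width: 0.0652
```

```bash
python3 cov.py 10
```

```text
time_s 21.8
ee_pos [ 0.61231565 -0.26266975  0.09216985]
eef_rot [-3.13851458  0.00441966 -2.96970167]
force [ 0.6001109  -0.22961668 -0.83633766]
strip -0.03 []
strip -0.015 []
strip 0.0 []
strip 0.015 []
pn range for pa>.1: None ((0.0, 0.0), (0.0, 0.0), 0.0)
```

View pics/s10.png

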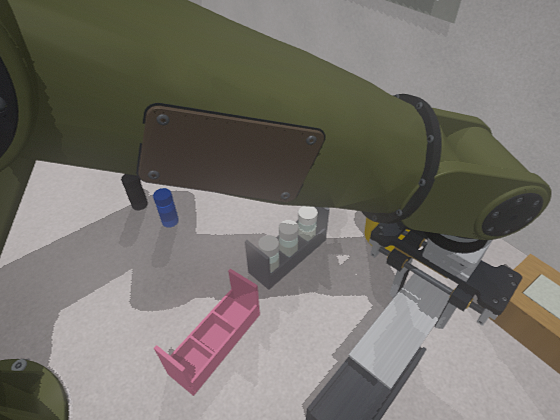

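The cover is off the rest and held at its sides. I'll check its pitch from depth.

```bash
cat > plane.py <<'E'
from h import *
def run(name='side'):
    c=shot(name); P=cloud(c); g=c['image'].astype(int); o=ctrl.get_obs()
    e=o['ee_pos']; yaw=o['eef_rot'][2]; a=np.array([np.cos(yaw+np.pi),np.sin(yaw+np.pi),0]); n=np.array([-a[1],a[0],0])
    D=P-e-[0,0,.022]
    pa=D@a; pn=D@n
    m=(abs(pn)<.029)&(pa>-.15)&(pa<.07)&(abs(D[:,:,2])<.02)&(g.mean(2)>60)&(np.ptp(g,axis=2)<25)&(c['depth']>0)
    if m.sum()<30: print(name,'few',m.sum());return
    A=np.c_[pa[m],pn[m],np.ones(m.sum())]; z=P[:,:,2][m]
    w=np.ones(len(z),bool)
    for _ in range(5):
        s=np.linalg.lstsq(A[w],z[w],rcond=None)[0]; r=abs(z-A@s); w=r<.004
    print(name,m.sum(),w.sum(),'slope along',s[0],'across',s[1],'z at grip',s[2],'pa range',np.percentile(pa[m][w],[0.5,99.5]),'pn',np.percentile(pn[m][w],[1,99]), 'tcp z',e[2])
run('side');run('top')
E
python3 plane.py
```

```text
side 4778 4763 slope along 0.014067159455383898 across -0.0006466076733538662 z at grip 0.11247357888531796 pa range [-0.13624413  0.0404892 ] pn [-0.02844691  0.02836166] tcp z 0.09049680800912113
top 35 35 slope along -0.12642596971757986 across 0.05220557608704872 z at grip 0.11750774576038187 pa range [0.04396724 0.05464858] pn [-0.00760847  0.02760555] tcp z 0.089352736931245
```

servo_tool --pt "0 0 0.015 0 0 0 -1" --pt "0 0 0.035 0 0 -0.01 -1" --pt "0 0.01 0.055 0 0 -0.02 -1" --pt "0 0.025 0.068 0 0 -0.029 -1" --pt "-0.001 0.045 0.07 0 0 -0.029 -1" --pt "-0.002 0.07 0.07 0 0 -0.029 -1" --pt "-0.003 0.095 0.07 0 0 -0.029 -1" --pt "-0.004 0.12 0.07 0 0 -0.029 -1"

```text
time_s: 22.57
ee_pos: [0.6068, -0.1411, 0.1583]
eef_rot: [-3.141, -0.0, -2.999]
force: [-1.2, -0.4, -1.5]
grip_width: 0.0655
```

servo_tool --pt "0 0.025 0 0 0 0 -1" --pt "0 0.05 0 0 0 0 -1" --pt "0 0.075 0 0 0 0 -1" --pt "0 0.1 0 0 0 0 -1" --pt "0 0.12 0 0 0 0 -1" --pt "0 0.135 0 0 0 0 -1" --pt "0 0.142 0 0 0 0 -1" --pt "0 0.142 0 0 0 0 -1"

```text
time_s: 23.23
ee_pos: [0.6066, 0.002, 0.1579]
eef_rot: [3.142, -0.001, -2.998]
force: [0.5, -0.1, -2.5]
grip_width: 0.0651
```

```bash
python3 plane.py; python3 - <<'E'
from h import *
from scipy.spatial.transform import Rotation as Ro
shot('side','s11.png')
o=ctrl.get_obs()
A=Ro.from_euler('xyz',o['eef_rot']);B=Ro.from_euler('xyz',[np.pi,0,np.pi+.143])
print(o['ee_pos'],o['eef_rot'],o['grip_width'],(B*A.inv()).as_rotvec(), np.array([.6078,.0009,.079])-o['ee_pos'])
E
```

```text
side 2389 2376 slope along 0.008650337925095158 across 0.0006530358664886549 z at grip 0.17835444197165037 pa range [-0.13674571  0.04318232] pn [-0.02839675  0.02833061] tcp z 0.15800670525816823
top 37 35 slope along -0.07827079079435093 across 0.06331327981576675 z at grip 0.17763268270232918 pa range [-0.02031781  0.01118714] pn [-0.02807867  0.02886393] tcp z 0.1580721602067629
[ 6.06745387e-01 -2.29475309e-05  1.58144456e-01] [-3.14134415e+00 -4.19199541e-04 -2.99983157e+00] 0.0652597260095666 [ 0.00030547 -0.0003797   0.00123886] [ 0.00105461  0.00092295 -0.07914446]
```

View pics/s11.png

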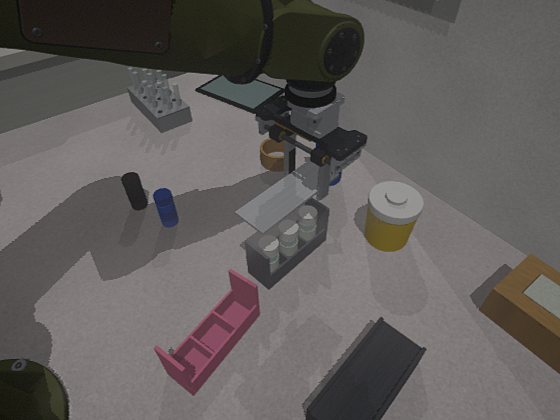

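The cover is level, above the carrier at (275,205). Lowering it.

servo_tool --pt "0.001 0.001 -0.012 0 0 0.001 -1" --pt "0.001 0.001 -0.027 0 0 0.001 -1" --pt "0.001 0.001 -0.042 0 0 0.001 -1" --pt "0.001 0.001 -0.056 0 0 0.001 -1" --pt "0.001 0.001 -0.066 0 0 0.001 -1" --pt "0.001 0.001 -0.071 0 0 0.001 -1" --pt "0.001 0.001 -0.074 0 0 0.001 -1" --pt "0.001 0.001 -0.074 0 0 0.001 -1"

```text
time_s: 24.05
ee_pos: [0.6077, 0.0008, 0.0837]
eef_rot: [-3.141, -0.001, -2.999]
force: [-0.4, 0.4, -2.0]
grip_width: 0.0654
```

```bash
python3 plane.py; python3 - <<'E'
from h import *
c=shot('side','s12.png')
cv2.imwrite('pics/s12c.png',cv2.resize(c['image'][170:300,220:360][:,:,::-1],None,fx=4.5,fy=4.5,interpolation=cv2.INTER_CUBIC))
o=ctrl.get_obs()
print(o['ee_pos'],o['eef_rot'],o['force'],o['moment'])
E
```

```text
side 2148 2133 slope along 0.008380874810724696 across 0.0021676729649067195 z at grip 0.10417472963578613 pa range [-0.13673277  0.03524428] pn [-0.02814653  0.02835775] tcp z 0.0843288203445555
top few 3
[0.60813067 0.00092323 0.08487327] [-3.14115210e+00  7.64204718e-04 -2.99887974e+00] [-0.79347234  0.46846829 -0.95773793] [ 0.07307591 -0.01702694  0.00802049]
```

View pics/s12c.png

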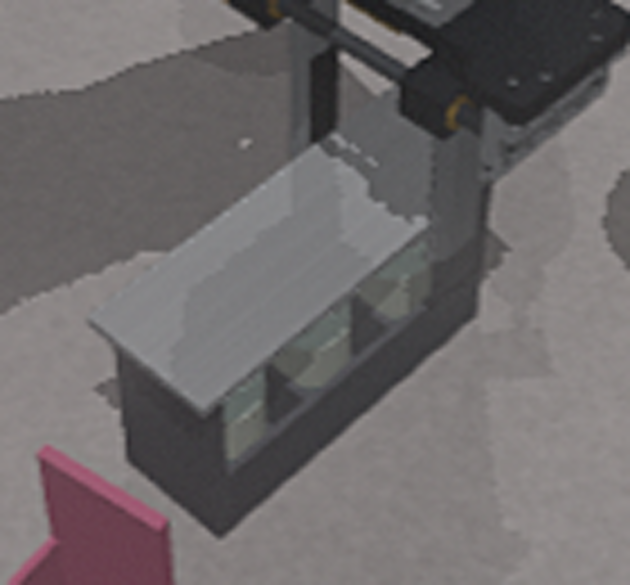

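servo_tool --pt "0 0 -0.001 0 0 0 -1" --pt "0 0 -0.002 0 0 0 -1" --pt "0 0 -0.003 0 0 0 -1" --pt "0 0 -0.004 0 0 0 -1" --pt "0 0 -0.0045 0 0 0 -1" --pt "0 0 -0.005 0 0 0 -1" --pt "0 0 -0.005 0 0 0 -1" --pt "0 0 -0.005 0 0 0 -1"

```text
time_s: 24.87
ee_pos: [0.6081, 0.0009, 0.0799]
eef_rot: [-3.141, 0.001, -2.999]
force: [-0.0, -0.4, -1.0]
grip_width: 0.0651
```

servo_tool --pt "0 0 -0.0005 0 0 0 -1" --pt "0 0 -0.001 0 0 0 -1" --pt "0 0 -0.001 0 0 0 -1" --pt "0 0 -0.0015 0 0 0 -1" --pt "0 0 -0.0015 0 0 0 -1" --pt "0 0 -0.0015 0 0 0 -1" --pt "0 0 -0.0015 0 0 0 -1" --pt "0 0 -0.0015 0 0 0 -1"

```text
time_s: 25.53
ee_pos: [0.6083, 0.0009, 0.0794]
eef_rot: [-3.141, 0.001, -2.999]
force: [-4.7, 0.1, 8.6]
grip_width: 0.0651
```

The force shows contact on both ends, so I'm releasing.

servo_tool --pt "0 0 0.0005 0 0 0 0.42" --pt "0 0 0.0005 0 0 0 0.5" --pt "0 0 0.0005 0 0 0 0.7" --pt "0 0 0.0005 0 0 0 1" --pt "0 0 0.0005 0 0 0 1" --pt "0 0 0.0005 0 0 0 1" --pt "0 0 0.0005 0 0 0 1" --pt "0 0 0.0005 0 0 0 1"

```text
time_s: 26.2
ee_pos: [0.6082, 0.0009, 0.0799]
eef_rot: [-3.141, 0.001, -2.999]
force: [0.5, 0.9, -0.4]
grip_width: 0.0937
```

servo_tool --pt "0 0 0.005 0 0 0 1" --pt "0 0 0.02 0 0 0 1" --pt "0 0 0.04 0 0 0 1" --pt "0 0 0.07 0 0 0 1" --pt "0 0 0.1 0 0 0 1" --pt "0 0.04 0.11 0 0 0 1" --pt "0 0.08 0.11 0 0 0 1" --pt "0 0.12 0.11 0 0 0 1"

```text
time_s: 26.87
ee_pos: [0.6084, 0.122, 0.1915]
eef_rot: [-3.141, 0.004, -3.0]
force: [-0.0, 0.1, -0.9]
grip_width: 0.0944
```

servo_tool --pt "-0.01 0.04 0 0 0 0 1" --pt "-0.03 0.08 0 0 0 0 1" --pt "-0.05 0.11 0 0 0 0 1" --pt "-0.07 0.14 0 0 0 0 1" --pt "-0.09 0.16 0 0 0 0 1" --pt "-0.11 0.17 0 0 0 0 1" --pt "-0.12 0.18 0 0 0 0 1" --pt "-0.12 0.18 0 0 0 0 1"

```text
time_s: 27.53
ee_pos: [0.4871, 0.3036, 0.1922]
eef_rot: [-3.141, 0.004, -2.998]
force: [-0.1, 0.2, -0.1]
grip_width: 0.0941
```

```bash
python3 - <<'E'
from h import *
c=shot('side','s13.png')
cv2.imwrite('pics/s13c.png',cv2.resize(c['image'][170:300,220:360][:,:,::-1],None,fx=4.5,fy=4.5,interpolation=cv2.INTER_CUBIC))
for nm in('side','top'):
    c=shot(nm); P=cloud(c); g=c['image'].astype(int).mean(2)
    D=P-[.567,-.005,.101]; a=np.array([.990,.1425,0]); n=np.array([-.1425,.99,0])
    pa=D@a;pn=D@n; m=(abs(D[:,:,2])<.008)&(abs(pa)<.12)&(abs(pn)<.06)
    q=np.c_[pa[m],pn[m]].astype(np.float32); s=np.linalg.lstsq(np.c_[q,np.ones(len(q))],P[:,:,2][m],rcond=None)[0]
    print(nm,len(q),cv2.minAreaRect(q),'plane',s)
o=ctrl.get_obs(); print(o['time_s'],o['ee_pos'],o['force'])
E
```

```text
side 2867 ((8.028000593185425e-05, -0.000712227076292038), (0.19192816317081451, 0.0672263652086258), 0.019381679594516754) plane [0.00103982 0.01008333 0.09975107]
top 1853 ((0.001146666705608368, -0.0011316798627376556), (0.19054169952869415, 0.06627915054559708), 0.2274560183286667) plane [-0.00111976 -0.00154956  0.09991155]
27.6833 [0.48919262 0.30150209 0.1917106 ] [ 0.06583154 -0.68560608 -0.46085222]
```

View pics/s13c.png

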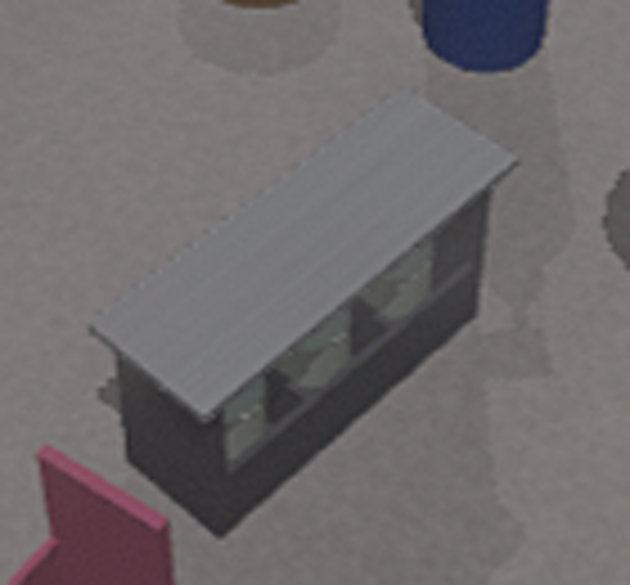

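View pics/s13.png

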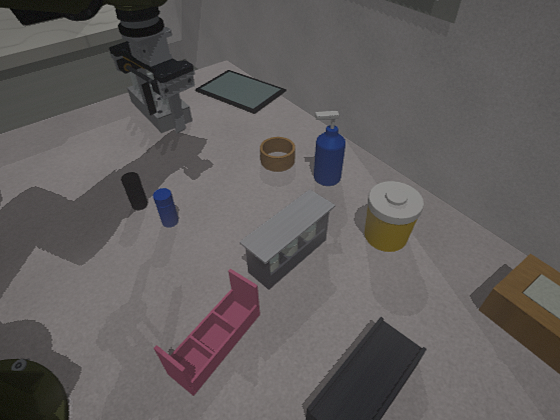

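The cover is level and within about 1 mm of the carrier's centre at (288,240). The jars are upright beneath it, the arm is clear and the bystanders haven't moved. Handing in.

```bash
python3 -c "
from station import hand_in
print(hand_in())"
```

```text
the job is handed in; nothing more can be done
None
```

The job is handed in, with all three white-lidded jars in the grey carrier, one per cell, and the cover set across its two tall ends. It took about 28 s of the 72 s allowed; `hand_in()` reports no verdict.

**Jars:** The near and middle jars each measured 0.088 m at the lid, against 0.089 m for a fully seated jar. I did not measure the third jar (far cell) by depth. It looks upright and seated in the side pictures, before and after the cover went on.

**Cover:** I pushed it out to about 72 mm of overhang, gripped it by its sides there and lowered it until the force showed contact.
- **Position:** its centre is within about 1.2 mm of the carrier's, and its length is within 0.25° of the carrier's.
- **Level:** the top camera gives a tilt of about 0.002 rad, the side camera about 0.010 rad across. Both are inside the 0.05 rad limit.
- **Height:** its top measured 0.100 m against the nominal 0.101 m, which is within camera accuracy.

**Other checks:** By eye in the last side picture, the bottle, tape roll, tub, pink carrier and black and blue look-alikes are where they started. The gripper is open and clear of everything. No check failed.

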